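Unload the bench screw press

ROBOT

A 6-joint arm with a two-finger parallel gripper is mounted at the origin on the work surface. World frame = base frame: x ahead of the robot, y to its left, z up, the work surface at z = 0. Lengths are in m, angles in rad, forces in N, time in s.
With the tool pointing down it reaches from about 0.325 to 0.775 m from the base axis. Payload 5.5 kg.
Tool frame: the origin (TCP) lies between the finger pads; the fingertips stand 8 mm ahead of it and the grasp point (between the pads) lies 11 mm behind it (tcp_to_tips is the distance from the TCP to the fingertips, in m); z points along the fingers, y is the direction in which the jaws open and shut (so a half turn about z gives the same grasp; the last joint's range is limited). The gripper opens to 88 mm and grips with 3 to 60 N. Pads are 20 mm wide; open, the fingers measure 115 mm over their backs; the gripper's body (75 mm by 178 mm) begins 61 mm behind the grasp point.
Start: joints at [1.131, 0.091, 1.231, -0, 1.82, -0.057], TCP at [0.224, 0.557, 0.231] pointing down, gripper open.
Joint ranges: [-2.87, 2.87], [-0.86, 2.18], [0.17, 2.46], [-1.51, 4.65], [0.06, 2.69], [-2.65, 2.65]. Speed limits (rad/s): [2.57, 2.57, 3.01, 3.14, 3.14, 3.14].

INTERFACE

Orientations are given as a unit quaternion [w, x, y, z].
In Python, from bench import * gives the robot as it stands. Calls block until the motion is done:
- move_to(position, orientation): joint-space move of the TCP to a pose.
- move_l(position, speed=0.15, orientation=None): straight line of the TCP; orientation=None keeps the orientation; speed is the mean speed in m/s.
- movej(angles): joint-space move.
- gripper_open() and close(): open the fingers fully, or close them until they stop; the grip force is fixed at half the most.
- hold(seconds).
- inverse_kinematics(position, orientation): joint angles nearest the present ones, or None.
- state(): the state.
- get_image(name): name is "scene" or "side" or "wrist"; returns a dict with "frame" (400x640x3 uint8, blue, green, red), "depth" (400x640 float32, m along the optical axis (not along the pixel's ray), 0 where there is no reading), "camera_matrix" (3x3 intrinsics, pixels), "view" (4x4, takes a point from world to camera coordinates). Camera axes: x right, y up, looking along -z (the intrinsics and any distortion apply to the point x, -y, -z); pixel columns grow to the right and rows downward; lengths in m; the calibration is good to about 2 mm. A picture is of the moment at which its call begins.
A pose or a line that the arm cannot do raises IKError and nothing moves.
- job_done(): hands the job in, once; it reports no verdict.
The state is a dict: "time": time; "joint_pos": joint angles; "dq": joint speeds; "joint_torque": joint torques, N m; "ee_pos": TCP position; "ee_rot": TCP orientation; "ft_force": force on the tool from outside, world axes, zero at the start; "moment": the same for the moment, N m; "finger_gap": finger opening in m.
Only numpy, scipy, OpenCV 4.12 (cv2) and the standard library are available. Lean on these libraries where they do the work, as an engineer would, in place of code of your own. Each camera call takes 0.05 s, during which the arm holds its last target.

TASK

Unscrew the press with its handwheel until the pressing plate is up and clear of the tub's rim; only then draw the tub out by its handle and set it down with its whole base on the low square steel stand. Keep the tub upright throughout, leave the press open, do not disturb the other things on the table, and let go.

Things in the scene. Friction and masses are not known exactly. Their poses are not given: they have to be found in the camera images.
- press: Steel bench screw press, fixed; on the left or right side. Origin: under its base centre, on the screw axis; own z up, own -x its open front, where the tub's handle sticks out. Base 130 x 210 (y) x 16 mm thick; 20 mm posts at y = +-85 mm; crosshead bar 34 x 206 (y) mm, 115 to 145 mm above the table. Its stem carries a 72 mm round pressing plate below and the handwheel above.
- wheel (a joint): Turn of the handwheel, rad, 0 to 5.2. Grows counter-clockwise seen from above; wheel, stem and plate then rise together 7.6 mm per rad. Stays where left; turning needs about 0.25 N m. At 3.3 the plate's underside is 76 mm above the table, 5 mm clear of the tub's rim; at the stop about 20 mm clear.
- wheel_hub (a point): Handwheel centre, at mid-height of the rim; turns and rises with it. Rim: dark steel ring of 14 mm round bar, centre line radius 55 mm (124 mm over all). Three 10 mm spokes at 90, 210, 330 degrees from its own x (z up). Hub 24 mm diameter, 14 mm above to 12 mm below; stem end 25 mm above this point. Free space below the rim at least 37 mm.
- plate_face (a point): Centre of the underside of the pressing plate; its height tells how far the press is open (51 mm above the table + 7.6 mm per rad of wheel). The handwheel above overhangs it by 26 mm, so a tub drawn out must be about 115 mm from the screw axis before it can rise past the wheel.
- tub: Round open steel tub, 96 mm diameter, 55 mm tall, 0.19 to 0.32 kg, holding a pressed cake, in the press under the plate, which is at first down inside it. Origin: centre of its underside, at first 16 mm above the table (rim at 71 mm). Black straight handle bar, 16 mm wide, 24 mm tall, along its own -x from 46 to 162 mm from the centre, mid-height 34 mm above the underside.
- tub_grip (a point): Point on the handle bar 120 mm from the tub's centre, at the bar's mid-height; axes as the tub's.
- stand: Low square steel stand on four feet, 150 x 150 mm, flat top 50 mm above the table, 0.8 kg, loose, on the other side of the table from the press. Origin: on the table under its centre, z up.
- bottle: Amber glass sauce bottle, 58 mm diameter, 190 mm tall; stands between press and stand. Bystander. Origin: centre of its underside.
- jar: Lidded glass jar, 64 mm diameter, 110 mm tall; stands nearer the robot than the bottle. Bystander. Origin: centre of its underside.
- mug: White mug, 76 mm diameter, 90 mm tall. Bystander. Origin: centre of its underside.
- bowl: Steel mixing bowl, 180 mm diameter, 75 mm tall. Bystander. Origin: centre of its underside.
- foodbox: Lidded clear food box, 200 x 140 mm, 67 mm tall. Bystander. Origin: centre of its underside.
- pin: Wooden rolling pin, 42 mm diameter, 320 mm long, along its own y, lying at the back. Bystander. Origin: centre of its underside.
- spoon: Wooden spoon, 240 mm long, lying along its own x. Bystander. Origin: centre of its underside.
There are look-alikes about, which are no part of the job. Leave any yellow look-alike of the tub alone.

How it is judged:
By the outcome, as a careful person would: the job done as asked, in the order asked, and still so for the second after the job is handed in, with the robot touching nothing.
It also fails if it takes over 70 s, if anything falls off the work surface, if the arm or the gripper's body presses on something with over 40 N, if the wrist force passes 120 N, or if a joint passes its speed limit or range.

## Working session

There is one attempt and no reset: what is moved stays moved. The work goes in short steps, each a Python script; the robot and the scene stay as the last script left them, time stands still between calls to the robot, and variables do not carry over. Pictures are saved under pics/ and viewed, and the job is handed in when it is done.

```bash
ls; mkdir -p pics; python3 - <<'E'
from bench import *
import cv2,numpy as np
for n in ["scene","side","wrist"]:
    d=get_image(n); cv2.imwrite(f"pics/{n}0.png",d["frame"]); np.savez(f"{n}0.npz",**{k:d[k] for k in d})
    print(n,d["camera_matrix"].tolist(),np.round(d["view"],3).tolist(),[k for k in d])
s=state();print(s)
E
```

```text
pics
scene [[368.3583509533021, 0.0, 315.60533295211803], [0.0, 368.3583509533021, 197.36993342511641], [0.0, 0.0, 1.0]] [[-0.846, 0.532, -0.015, 0.373], [-0.44, -0.684, 0.582, 0.153], [0.3, 0.499, 0.813, -1.398], [0.0, 0.0, 0.0, 1.0]] ['frame', 'depth', 'camera_matrix', 'view']
side [[423.1175488140327, 0.0, 324.45542120540665], [0.0, 423.1175488140327, 195.68240542227184], [0.0, 0.0, 1.0]] [[0.74, -0.672, 0.016, -0.347], [0.514, 0.581, 0.63, -0.342], [-0.433, -0.459, 0.776, -1.29], [0.0, 0.0, 0.0, 1.0]] ['frame', 'depth', 'camera_matrix', 'view']
wrist [[338.066012141867, 0.0, 317.27046461402125], [0.0, 338.066012141867, 199.67386994319952], [0.0, 0.0, 1.0]] [[0.373, 0.928, -0.002, -0.6], [-0.887, 0.356, -0.293, 0.035], [-0.271, 0.111, 0.956, -0.392], [0.0, 0.0, 0.0, 1.0]] ['frame', 'depth', 'camera_matrix', 'view']
{'time': 0.15, 'joint_pos': array([ 1.13131116e+00,  9.17124437e-02,  1.23158725e+00,  1.33791958e-05,
        1.81981097e+00, -5.66860209e-02]), 'dq': array([ 0.00091267, -0.00150637, -0.00378568, -0.00011688, -0.0021377 ,
       -0.00178564]), 'joint_torque': array([ 9.62486847e-04, -4.47045386e+01, -4.06906414e+01,  6.98203244e-02,
        2.75293342e-02, -1.41552855e-04]), 'ee_pos': array([0.2240117 , 0.55638817, 0.22976317]), 'ee_rot': array([-1.92659306e-04,  1.90231427e-01,  9.81738982e-01, -7.34178002e-04]), 'ft_force': array([ 0.21546042, -0.40885965, -0.04717119]), 'moment': array([-0.03518776, -0.00196542, -0.0097491 ]), 'finger_gap': 0.08789690702109307}
```

View pics/scene0.png

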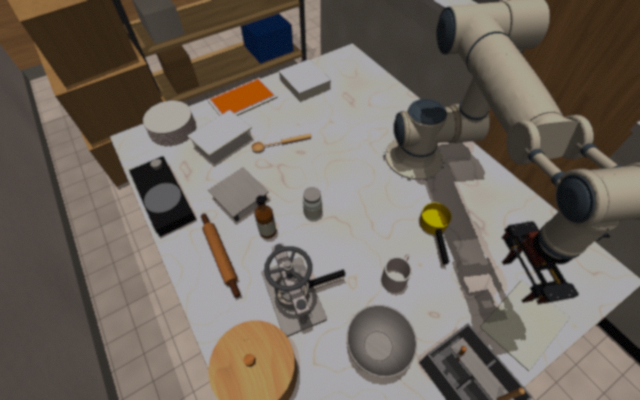

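View pics/side0.png

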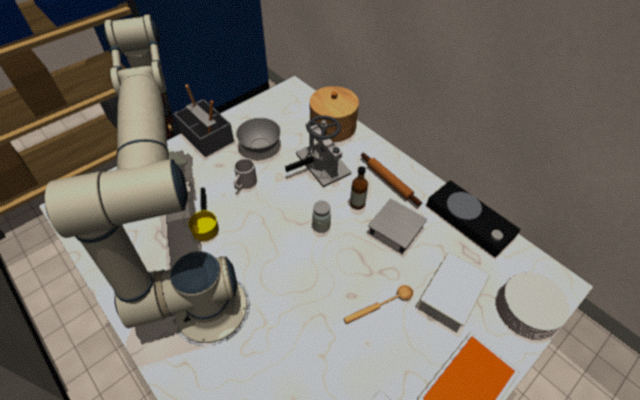

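View pics/wrist0.png

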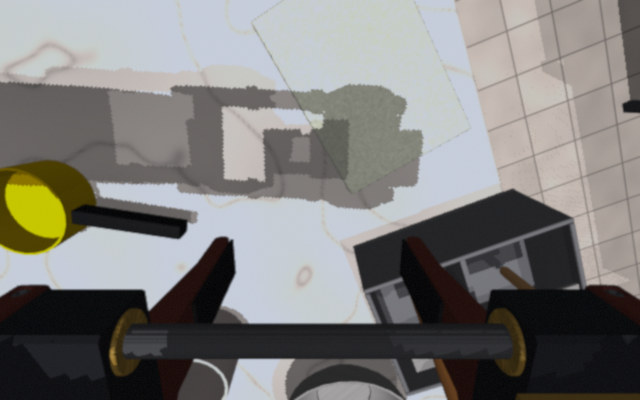

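The scene picture shows the press at about (290,285), its black tub handle at (330,280). The yellow decoy is at (436,218), its handle at (443,248). Stand candidates are the grey square slab at (237,193) and the boxes at (220,135) and (305,80). Next I'll deproject to a top-down map.

```bash
cat > h.py <<'E'
import numpy as np,cv2
def cloud(d):
    K=d["camera_matrix"];V=d["view"];z=d["depth"].astype(float)
    v,u=np.mgrid[:z.shape[0],:z.shape[1]]
    pc=np.stack([(u-K[0,2])/K[0,0]*z,-(v-K[1,2])/K[1,1]*z,-z,np.ones_like(z)],-1)
    p=pc@np.linalg.inv(V).T
    p=p[...,:3]; p[z<=0]=np.nan
    return p
def proj(d,P):
    K=d["camera_matrix"];V=d["view"];P=np.atleast_2d(P)
    c=P@V[:3,:3].T+V[:3,3]
    return np.stack([K[0,0]*c[:,0]/-c[:,2]+K[0,2],-K[1,1]*c[:,1]/-c[:,2]+K[1,2]],-1)
E
python3 - <<'E'
from h import *
ims=[]
for n in ["scene","side"]:
    d=np.load(n+"0.npz");p=cloud(d);f=d["frame"]
    H=np.zeros((600,400,3),np.uint8);
    P=p.reshape(-1,3);C=f.reshape(-1,3);m=np.isfinite(P[:,0])&(P[:,2]>-.02)&(P[:,2]<.35);P=P[m];C=C[m]
    o=np.argsort(P[:,2]);P=P[o];C=C[o]
    r=((0.95-P[:,0])/.002).astype(int);c=((.4-P[:,1])/.002).astype(int) if 0 else ((.75-P[:,1])/.00375).astype(int)
    # 2.5mm px: x .1..1.1 , y -.75...75
    r=((1.05-P[:,0])/.0025).astype(int);c=((.75-P[:,1])/.0025).astype(int)
    I=np.zeros((440,600,3),np.uint8)
    k=(r>=0)&(r<440)&(c>=0)&(c<600)
    for dr in(0,1):
        for dc in (0,1): I[np.clip(r[k]+dr,0,439),np.clip(c[k]+dc,0,599)]=C[k]
    cv2.imwrite(f"pics/top_{n}.png",I)
    for lo,hi,nm in[(.04,.06,"z50"),(.14,.3,"high")]:
        pass
d=np.load("scene0.npz");p=cloud(d)
for u,v in[(237,193),(215,195),(290,280),(289,268),(330,280),(343,274),(318,284),(300,315),(265,205),(312,190),(220,135),(305,75),(436,215),(298,300)]:
    print(u,v,p[v,u].round(3))
E
```

```text
237 193 [ 0.646 -0.173  0.049]
215 195 [ 0.713 -0.202  0.053]
290 280 [0.665 0.236 0.147]
289 268 [0.661 0.231 0.207]
330 280 [0.553 0.258 0.05 ]
343 274 [0.514 0.266 0.059]
318 284 [0.588 0.249 0.047]
300 315 [0.688 0.323 0.129]
265 205 [ 0.613 -0.     0.162]
312 190 [ 0.448 -0.007  0.108]
220 135 [ 0.587 -0.441  0.067]
305 75 [ 0.12  -0.596  0.051]
436 215 [0.124 0.247 0.021]
298 300 [0.676 0.295 0.154]
```

View pics/top_scene.png

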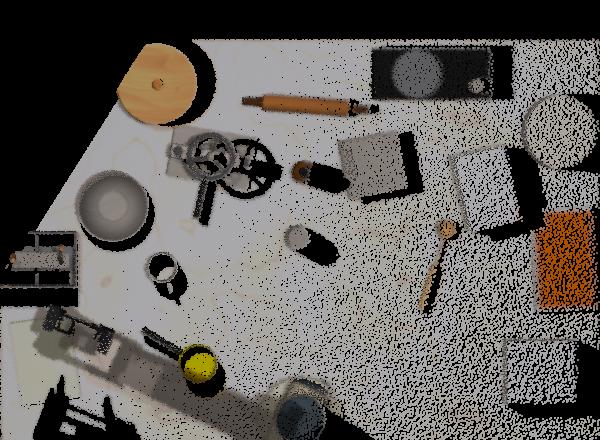

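View pics/top_side.png

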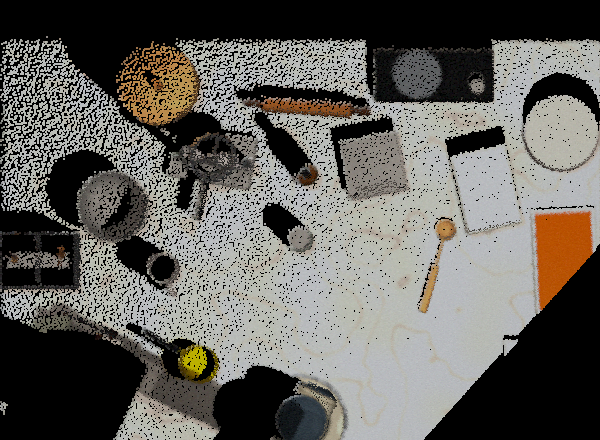

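```bash
python3 - <<'E'
from h import *
from scipy.optimize import least_squares
A=[]
for n in ["scene","side"]:
    d=np.load(n+"0.npz");p=cloud(d).reshape(-1,3);p=p[np.isfinite(p[:,0])]
    near=p[np.hypot(p[:,0]-.66,p[:,1]-.2225)<.085]
    h,e=np.histogram(near[:,2],bins=np.arange(0,.27,.01));print(n,dict(zip((e[:-1]*1000).round().astype(int).tolist(),h.tolist())))
    w=near[(near[:,2]>.17)]
    r0=lambda q:np.hypot(w[:,0]-q[0],w[:,1]-q[1])
    # rim: radius 45-65 iter
    q=np.array([.66,.2225])
    for _ in range(6):
        m=(r0(q)>.042)&(r0(q)<.07);ww=w[m]
        q=least_squares(lambda q:np.hypot(np.hypot(ww[:,0]-q[0],ww[:,1]-q[1])-.055,0)*np.sign(np.hypot(ww[:,0]-q[0],ww[:,1]-q[1])-.055),q,loss='soft_l1',f_scale=.004).x
    print("wheel",n,q,m.sum(),"z pct",np.percentile(ww[:,2],[5,50,90,97]))
    hh=p[np.hypot(p[:,0]-q[0],p[:,1]-q[1])<.014];print("hubtop",np.percentile(hh[:,2],[50,90,99]))
    # stand
    s=p[(abs(p[:,0]-.637)<.12)&(abs(p[:,1]+.1825)<.12)&(p[:,2]>.042)&(p[:,2]<.058)]
    rect=cv2.minAreaRect(s[:,:2].astype(np.float32));print("stand",rect,np.median(s[:,2]))
    # handle bar: dark pts
    f=d["frame"].reshape(-1,3)[np.isfinite(cloud(d).reshape(-1,3)[:,0])]
    b=p[(f.max(1)<50)&(p[:,2]>.035)&(p[:,2]<.075)&(p[:,0]>.46)&(p[:,0]<.62)&(p[:,1]>.2)&(p[:,1]<.33)]
    b=b[b[:,2]>.055]
    if len(b)>10:
        rb=cv2.minAreaRect(b[:,:2].astype(np.float32));print("handle",rb,len(b),np.median(b[:,2]))
        c=b[:,:2].mean(0);u=np.linalg.svd(b[:,:2]-c)[2][0];print(c,u,np.degrees(np.arctan2(*(-u*np.sign(u[0]))[::-1])), (b[:,:2]-c)@u.__class__(u) .min() if 0 else '')
    for nm,x0,y0,R,zt in[("bottle",.61,0-.005,.04,.1),("jar",.455,0.005,.05,.1),("mug",.38,.35,.05,.08),("bowl",.54,.47,.11,.07)]:
        k=p[(np.hypot(p[:,0]-x0,p[:,1]-y0)<R+.02)&(p[:,2]>.03)]
        print(nm,k[:,:2].min(0),k[:,:2].max(0),k[:,2].max())
d=np.load("scene0.npz");c=cv2.resize(d["frame"][230:340,240:370],None,fx=6,fy=5,interpolation=cv2.INTER_CUBIC);cv2.imwrite("pics/c1.png",c)
d=np.load("side0.npz");c=cv2.resize(d["frame"][100:200,270:370],None,fx=6,fy=6,interpolation=cv2.INTER_CUBIC);cv2.imwrite("pics/c2.png",c)
E
```

```text
scene {0: 131, 10: 817, 20: 40, 30: 90, 40: 53, 50: 77, 60: 212, 70: 44, 80: 0, 90: 0, 100: 0, 110: 4, 120: 9, 130: 14, 140: 416, 150: 48, 160: 11, 170: 4, 180: 7, 190: 592, 200: 356, 210: 30, 220: 10, 230: 0, 240: 0, 250: 0}
wheel scene [0.66128918 0.22536589] 766 z pct [0.19403168 0.19939321 0.20202313 0.20299154]
hubtop [0.19812856 0.21932206 0.22192237]
stand ((0.6399013996124268, -0.18074078857898712), (0.15085868537425995, 0.15361149609088898), 10.941377639770508) 0.05029190812361273
handle ((0.5618012547492981, 0.24907130002975464), (0.015197436325252056, 0.10606671124696732), 76.8393325805664) 170 0.06144955072059227
[0.56412468 0.2499888 ] [ 0.97192421 -0.23529412] 166.391039368742 
bottle [ 0.5924489  -0.02972144] [0.65076663 0.02116602] 0.19402900080176233
jar [ 0.42632483 -0.0233665 ] [0.49009053 0.03870347] 0.11434700044699997
mug [0.31910439 0.30900501] [0.42178407 0.38417194] 0.09468400237186603
bowl [0.44704112 0.38002426] [0.6258917 0.5803433] 0.10272490577897708
side {0: 63, 10: 296, 20: 72, 30: 47, 40: 54, 50: 83, 60: 202, 70: 55, 80: 14, 90: 10, 100: 1, 110: 5, 12
[... 190 characters left out ...]
20290373 0.20429625]
hubtop [0.18002661 0.21492635 0.22144882]
stand ((0.6384334564208984, -0.18227750062942505), (0.1554536521434784, 0.15025116503238678), 11.45723819732666) 0.050446650198790244
handle ((0.5665034651756287, 0.24186477065086365), (0.036643531173467636, 0.12598170340061188), 67.7574462890625) 108 0.06086404417413904
[0.56674905 0.2389866 ] [-0.96184736  0.27358665] 164.12219436954814 
bottle [ 0.58847737 -0.04313544] [0.64191142 0.01474335] 0.19436322077316914
jar [ 0.42249094 -0.03081274] [0.48525865 0.0324758 ] 0.11656244687629602
mug [0.31717142 0.3042029 ] [0.41841177 0.38352059] 0.09555330805860907
bowl [0.43974698 0.37951432] [0.62562773 0.57496144] 0.10479922598244595
```

View pics/c1.png

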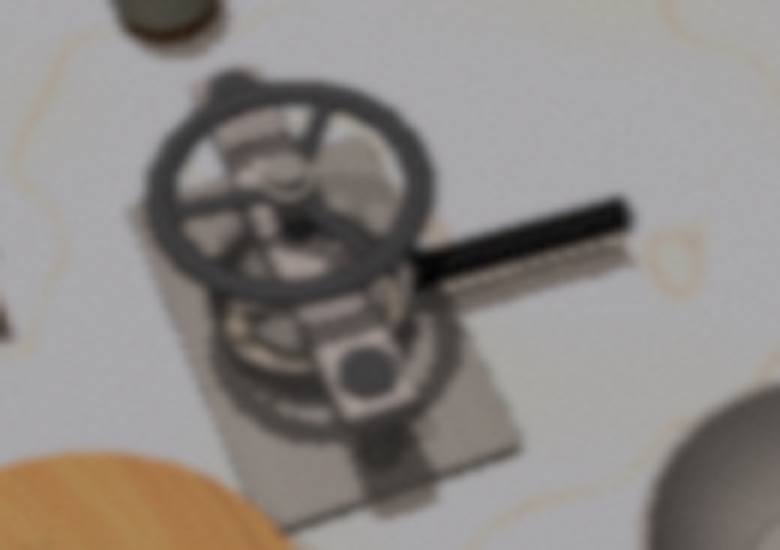

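View pics/c2.png

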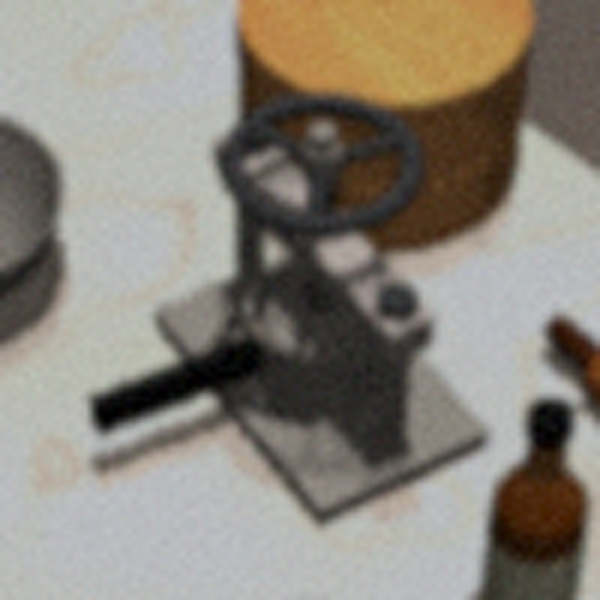

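```bash
cat >> h.py <<'E'
def spokes(ds,C,hz):
    import numpy as np
    best=[]
    for d in ds:
        p=cloud(d).reshape(-1,3);p=p[np.isfinite(p[:,0])]
        x=p[:,0]-C[0];y=p[:,1]-C[1];r=np.hypot(x,y)
        m=(r>.018)&(r<.045)&(abs(p[:,2]-hz)<.012)
        a=np.degrees(np.arctan2(y,x))[m]%120
        z=np.exp(1j*np.radians(a*3)).mean()
        print("spoke mod120",np.degrees(np.angle(z))/3%120,abs(z),m.sum(), np.histogram(np.degrees(np.arctan2(y,x))[m]%360,bins=24,range=(0,360))[0])
E
python3 - <<'E'
from h import *
S=np.load("scene0.npz");D=np.load("side0.npz")
spokes([S],(.6613,.2254),.195);spokes([D],(.657,.2188),.195)
# press base top face yaw
for d,n in((S,"sc"),(D,"si")):
    p=cloud(d).reshape(-1,3);f=d["frame"].reshape(-1,3)
    m=(abs(p[:,2]-.016)<.005)&(abs(p[:,0]-.66)<.14)&(abs(p[:,1]-.22)<.14)&(np.hypot(p[:,0]-.66,p[:,1]-.22)<.13)
    print(n,m.sum(),cv2.minAreaRect(p[m][:,:2].astype(np.float32)))
    # crosshead top
    m=(abs(p[:,2]-.146)<.006)&(np.hypot(p[:,0]-.66,p[:,1]-.22)<.11)
    print(m.sum(),cv2.minAreaRect(p[m][:,:2].astype(np.float32)))
    c=d["frame"].copy()
    C=np.array([.659,.222,0])
    t=np.linspace(0,6.28,60)
    for R,z in((.062,.195),(.048,.195)):
        for q in proj(d,C+np.c_[R*np.cos(t),R*np.sin(t),0*t+z]): cv2.circle(c,tuple((q*8).astype(int)),4,(0,0,255),-1,shift=3)
    y=np.radians(-14.4)
    for r in(.046,.162):
        q=proj(d,C+[-r*np.cos(y),-r*np.sin(y),.05])[0]; cv2.circle(c,tuple((q*8).astype(int)),10,(0,255,0),-1,shift=3)
    q=proj(d,C+[0,0,.22])[0];cv2.circle(c,tuple((q*8).astype(int)),8,(255,0,0),-1,shift=3)
    r0,c0=(230,240) if n=="sc" else (90,260)
    cv2.imwrite(f"pics/ov_{n}.png",cv2.resize(c[r0:r0+110,c0:c0+130],None,fx=5,fy=5))
E
cd pics; python3 -c "
import cv2,numpy as np
a=np.hstack([cv2.imread('ov_sc.png'),cv2.imread('ov_si.png')]);cv2.imwrite('ov.png',cv2.resize(a,(800,340)))"
```

```text
spoke mod120 102.11118192674225 0.9535085700654996 124 [ 0  0  0  0  0  0 27 18  0  0  0  0  0  0 24 12  0  0  0  0  0  3 33  7]
spoke mod120 101.75303148059082 0.9315483607777267 50 [ 1  0  0  0  0  1 12  4  0  0  0  0  0  2  8  6  0  0  0  0  0  0 11  5]
sc 1484 ((0.6609396934509277, 0.22333110868930817), (0.21161554753780365, 0.1296679526567459), 80.39170837402344)
536 ((0.6606966853141785, 0.22315672039985657), (0.20678675174713135, 0.03387909382581711), 80.34834289550781)
si 594 ((0.6753422617912292, 0.2167169153690338), (0.21379300951957703, 0.16599905490875244), 79.17545318603516)
225 ((0.6578025817871094, 0.21939271688461304), (0.2045944631099701, 0.03447509929537773), 79.6358871459961)
```

View pics/ov.png

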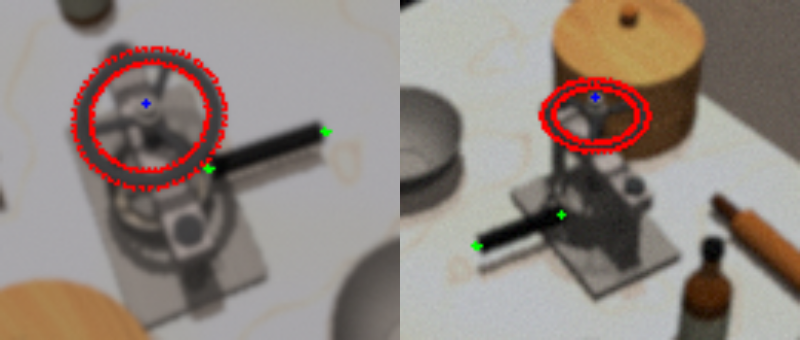

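```bash
cat >> h.py <<'E'
from scipy.spatial.transform import Rotation as Rn
def quat_down(yaw_y_deg,tilt=0):
    # tool z down, tool y axis at yaw_y; tilt: rotate about tool y
    a=np.radians(yaw_y_deg);y=np.array([np.cos(a),np.sin(a),0]);z=np.array([0,0,-1.]);x=np.cross(y,z)
    R=Rn.from_matrix(np.stack([x,y,z],1))*Rn.from_euler('y',tilt,degrees=True)
    q=R.as_quat();return [q[3],q[0],q[1],q[2]]
E
python3 - <<'E'
from bench import *
from h import *
close()
C=np.array([.659,.222]);
for b in range(164,164+265,33):
    a=np.radians(b);P=[*(C+.029*np.array([np.cos(a),np.sin(a)])),.19]
    j=inverse_kinematics(P,quat_down(b-270));print(b,None if j is None else np.round(j,2))
move_to([.56,.20,.36],quat_down(-106))
d=get_image("wrist");np.savez("wrist1.npz",**d);cv2.imwrite("pics/wrist1.png",d["frame"])
print(state()["time"],state()["finger_gap"],state()["joint_pos"].round(2))
E
```

```text
164 [ 0.3   0.28  1.09 -0.    1.77  2.15]
197 [ 0.28  0.27  1.1  -0.    1.77  1.55]
230 [ 0.25  0.28  1.09 -0.    1.77  0.95]
263 [ 0.24  0.32  1.05 -0.    1.78  0.36]
296 [ 0.24  0.36  0.99 -0.    1.79 -0.22]
329 [ 0.25  0.41  0.93 -0.    1.8  -0.78]
362 [ 0.27  0.43  0.9  -0.    1.81 -1.34]
395 [ 0.29  0.43  0.9  -0.    1.81 -1.89]
428 [ 0.31  0.41  0.93 -0.    1.8  -2.45]
3.4333 0.000638403923019423 [0.29 0.15 0.94 0.   2.06 2.14]
```

View pics/wrist1.png

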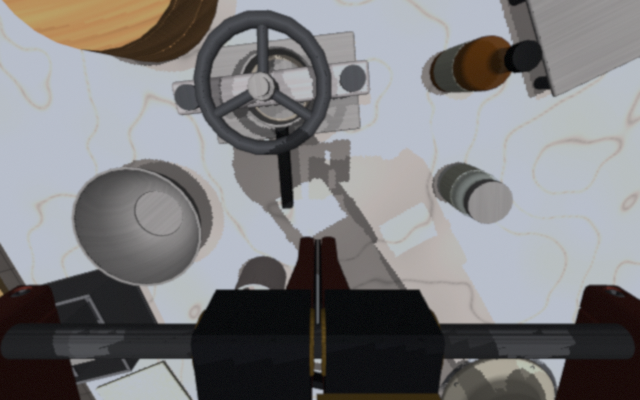

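The wrist picture shows the handwheel centred at about (262,83), spokes clearly visible, and the tub's black handle running down to (287,205). I'll refine the wheel centre, spoke angles, and handle from it.

```bash
cat >> h.py <<'E'
def fitwheel(d,q=(.66,.2225),hz=.195):
    from scipy.optimize import least_squares
    p=cloud(d).reshape(-1,3);p=p[np.isfinite(p[:,0])];p=p[abs(p[:,2]-hz)<.02];q=np.array(q)
    for _ in range(6):
        r=np.hypot(p[:,0]-q[0],p[:,1]-q[1]);w=p[(r>.042)&(r<.07)]
        q=least_squares(lambda q:np.hypot(w[:,0]-q[0],w[:,1]-q[1])-.055,q,loss='soft_l1',f_scale=.004).x
    print("wheel",q.round(4),len(w),"top z",np.percentile(w[:,2],[50,95]).round(4));return q
E
python3 - <<'E'
from h import *
d=np.load("wrist1.npz");q=fitwheel(d);spokes([d],q,.195)
p=cloud(d)
print(p[83,262],p[150,286],p[200,287])
P=p.reshape(-1,3);f=d["frame"].reshape(-1,3)
m=(f.max(1)<45)&(P[:,2]>.055)&(P[:,2]<.068)&(P[:,0]>.48)&(P[:,0]<.62)&(abs(P[:,1]-.25)<.06)
print(m.sum(),cv2.minAreaRect(P[m][:,:2].astype(np.float32)),np.median(P[m],0))
c=P[m][:,:2];l=cv2.fitLine(c.astype(np.float32),cv2.DIST_HUBER,0,.01,.01).ravel();print(l,np.degrees(np.arctan2(l[1],l[0])),c.min(0),c.max(0))
m=(abs(P[:,2]-.146)<.005)&(np.hypot(P[:,0]-.66,P[:,1]-.22)<.115)
print(cv2.minAreaRect(P[m][:,:2].astype(np.float32)))
# bystanders/stand
m=(abs(P[:,2]-.05)<.006)&(P[:,1]<-.08);print(m.sum(),P[m][:,:2].min(0),P[m][:,:2].max(0))
E
```

```text
wheel [0.6572 0.223 ] 6652 top z [0.2002 0.202 ]
spoke mod120 102.14548830682912 0.9534262492057545 1094 [  0   0   0   0   0  10 232 100   0   0   0   0   0   6 216 119   0   0
   0   0   0   1 260 150]
[0.65889273 0.22029111 0.21846734] [0.59810092 0.22036789 0.1993168 ] [0.51362284 0.25823867 0.06129762]
699 ((0.5583415031433105, 0.24790504574775696), (0.015299011021852493, 0.10894466936588287), 77.02864837646484) [0.55114626 0.24932158 0.06248272]
[ 0.9732289  -0.22983801  0.5533945   0.24887283] -13.287536 [0.50450209 0.228271  ] [0.6111585  0.26599599]
((0.6577226519584656, 0.22357380390167236), (0.20559188723564148, 0.03400653600692749), 80.29261779785156)
8048 [ 0.54985113 -0.22875124] [ 0.67429406 -0.09622729]
```

```bash
cat > crank.py <<'E'
from bench import *
from h import *
C=np.array([.6575,.223]);r=.029
def P(b,z):
    a=np.radians(b);return [*(C+r*np.array([np.cos(a),np.sin(a)])),z]
E
python3 - <<'E'
from crank import *
move_to(P(164,.26),quat_down(-106))
move_l(P(164,.187),speed=.06)
s=state();print(s["time"],s["ft_force"].round(1),s["ee_pos"].round(4))
z=.187
for b in range(176,225,12):
    if b>182: z+=np.radians(12)*.0076
    move_l(P(b,z),speed=.025,orientation=quat_down(b-270))
    s=state();print(b,round(s["time"],2),s["ft_force"].round(1),s["moment"].round(2),s["joint_pos"][5].round(2))
d=get_image("scene");cv2.imwrite("pics/s2.png",cv2.resize(d["frame"][200:340,200:400],None,fx=4,fy=4))
E
```

```text
5.3667 [ 0.6 -0.1  0.6] [0.6298 0.231  0.1877]
176 5.76 [-0.1  0.4  0.2] [-0.03  0.11  0.05] 1.94
188 6.16 [-1.9  4.6 -1.5] [0.65 0.41 0.02] 1.72
200 6.56 [-4.5  6.4 -2.9] [1.   0.97 0.08] 1.5
212 6.96 [-5.9  6.3 -2.2] [ 0.85  1.15 -0.01] 1.28
224 7.36 [-7.9  3.2 -1.3] [0.57 1.37 0.04] 1.06
```

View pics/s2.png

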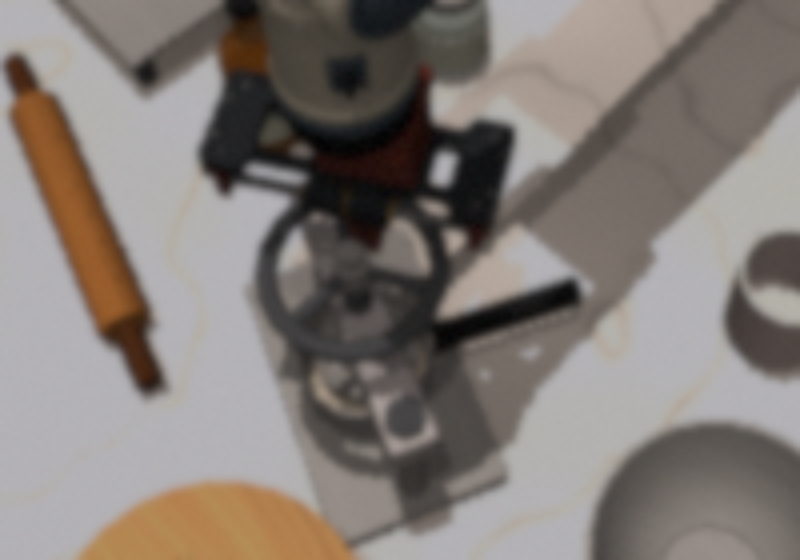

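The closed fingers are inside the wheel and turning it at about 8 N. I'll carry on round.

```bash
python3 - <<'E'
from crank import *
z=state()["ee_pos"][2]
for b in range(236,429,12):
    z+=np.radians(12)*.0076
    move_l(P(b,z),speed=.025,orientation=quat_down(b-270))
    s=state();f=np.linalg.norm(s["ft_force"])
    if b%36==20 or f>14: print(b,round(s["time"],2),s["ft_force"].round(1),s["joint_pos"][5].round(2))
    if f>30: print("STOP");break
# back off a little from the spoke, then up
move_l(P(b-12,z),speed=.03)
move_l(P(b-12,z+.10),speed=.15)
print(s["ee_pos"],state()["time"],state()["ft_force"])
for n in("scene","side"):
    d=get_image(n);np.savez(n+"2.npz",**d);cv2.imwrite(f"pics/{n}2.png",d["frame"])
    q=fitwheel(d,hz=.23);spokes([d],q,.228)
E
```

```text
236 7.8 [-8.7  0.9  0.1] 0.85
272 9.0 [-8.3 -4.2  0. ] 0.2
308 10.2 [-3.1 -8.2 -0.5] -0.42
344 11.4 [ 4.3 -8.5 -3.2] -1.03
380 12.6 [10.9 -2.7 -2.3] -1.64
416 13.8 [10.2  3.3 -1.1] -2.24
[0.67062662 0.25047065 0.21991971] 15.3667 [ 0.16164215  0.57502686 -0.06504346]
wheel [0.6613 0.2247] 591 top z [0.2311 0.2341]
spoke mod120 100.31111196808138 0.956978727679012 111 [ 0  0  0  0  0  0 33 13  0  0  0  0  0  0 16  3  0  0  0  0  0  3 35  8]
wheel [0.6572 0.2189] 334 top z [0.2309 0.2351]
spoke mod120 102.29736209460917 0.916921635500427 58 [ 2  0  0  0  0  2 13  5  0  0  0  0  0  1 10  5  0  0  0  0  0  0 13  7]
```

```bash
cat > tub.py <<'E'
from bench import *
from h import *
YAW=-13.2
def pose(c,base_z,yaw,g=.08,t=20,back=0,zoff=0):
    """TCP pose gripping handle at g from tub centre c, tub underside height base_z, yaw deg"""
    q=quat_down(yaw+90,-t)
    R=Rn.from_quat([q[1],q[2],q[3],q[0]]).as_matrix();a=np.radians(yaw)
    G=np.array([c[0]-g*np.cos(a),c[1]-g*np.sin(a),base_z+.034+zoff])
    return G+R[:,2]*(.011-back),q
E
python3 - <<'E'
from tub import *
c=(.6585,.2238)
gripper_open()
p,q=pose(c,.016,YAW,back=.22);print(p)
move_l([.52,.25,.34],speed=.25)
move_to(p,q)
d=get_image("wrist");np.savez("w3.npz",**d);cv2.imwrite("pics/w3.png",d["frame"])
d=get_image("scene");np.savez("s3.npz",**d)
for n in("w3","s3"):
    d=np.load(n+".npz");P=cloud(d).reshape(-1,3);f=d["frame"].reshape(-1,3)
    m=(f.max(1)<45)&(P[:,2]>.055)&(P[:,2]<.068)&(P[:,0]>.48)&(P[:,0]<.62)&(abs(P[:,1]-.25)<.05)
    if m.sum()>20:
        k=P[m][:,:2];l=cv2.fitLine(k.astype(np.float32),cv2.DIST_HUBER,0,.01,.01).ravel();print(n,m.sum(),l,np.degrees(np.arctan(l[1]/l[0])),k.min(0),k.max(0))
print(state()["time"],state()["joint_pos"].round(2))
E
```

```text
[0.51102012 0.25839109 0.24639576]
w3 1418 [ 0.97385514 -0.22716981  0.5526462   0.25031283] -13.130504 [0.50067205 0.22870888] [0.61470105 0.26868825]
s3 171 [ 0.97425824 -0.22543493  0.5630024   0.25061634] -13.028455 [0.50848308 0.23246083] [0.61486222 0.26588142]
19.0917 [ 0.55 -0.21  1.53 -0.24  1.57 -0.82]
```

View pics/w3.png

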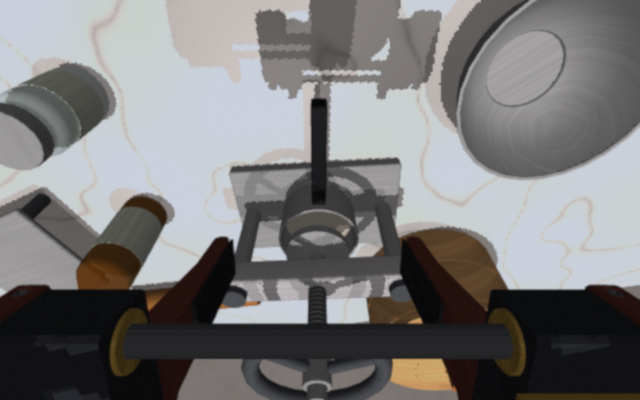

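The wrist picture shows the handle centred at (319,100–200) between the jaws, with the plate raised above the tub at (320,215). Next I'll go in and grip.

```bash
python3 - <<'E'
from tub import *
c=(.6585,.2250)
p,q=pose(c,.016,YAW); move_l(p,speed=.12,orientation=q)
s=state();print(s["time"],s["ft_force"].round(1),s["ee_pos"]-p)
close();s=state();print("gap",s["finger_gap"],s["ft_force"].round(1))
p,q=pose(c,.016,YAW,zoff=.005); move_l(p,speed=.02,orientation=q)
hold(.2);s=state();print(s["time"],"gap",s["finger_gap"],s["ft_force"].round(1),s["moment"].round(2),s["ee_pos"]-p)
for n in("side","scene","wrist"):
    d=get_image(n);np.savez(n+"4.npz",**d)
    if n=="side": cv2.imwrite("pics/side4.png",cv2.resize(d["frame"][90:220,230:400],None,fx=4.6,fy=4.6))
    if n=="wrist": cv2.imwrite("pics/w4.png",d["frame"])
E
```

```text
21.075 [-0.9 -0.3  0.1] [0.00031015 0.00027354 0.00091175]
gap 0.015683416032770497 [-1.2  0.1 -0.8]
22.775 gap 0.01573856046221406 [-0.3 -1.6 -2.4] [0.05 0.35 0.02] [-1.51999524e-04 -4.93385141e-05 -2.53574474e-04]
```

View pics/side4.png

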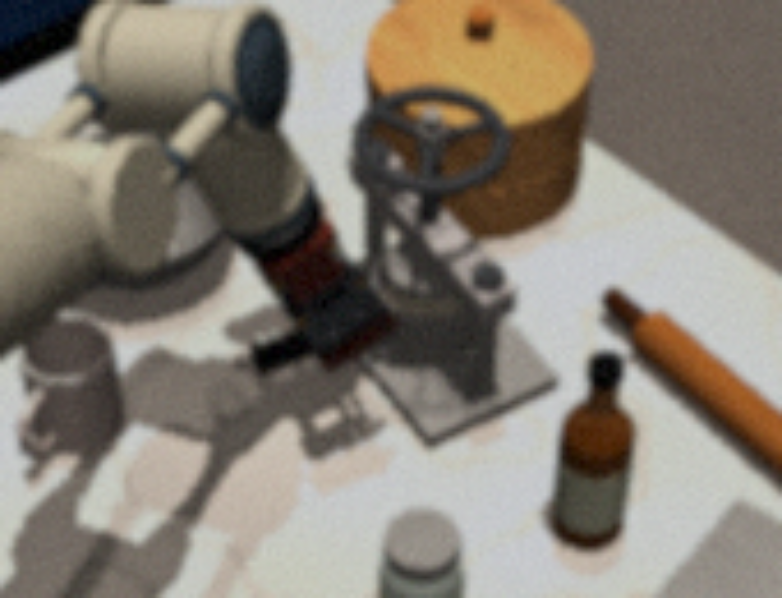

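View pics/w4.png

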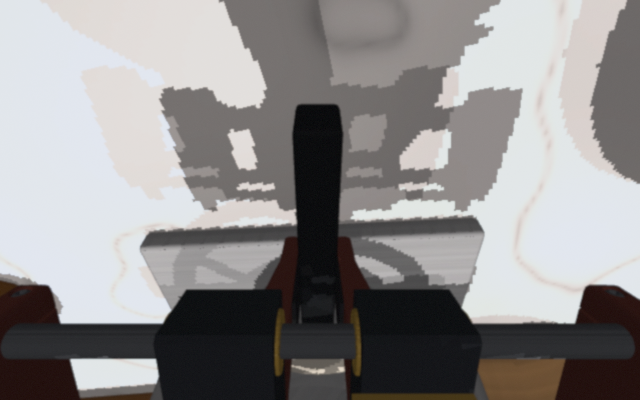

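Gripped (gap 15.7 mm), and the 2.4 N load shows the tub is lifted. Next I'll check the droop from the handle's top slope.

```bash
cat >> tub.py <<'E'
def slope(d,G,yaw):
    P=cloud(d).reshape(-1,3);f=d["frame"].reshape(-1,3)
    a=np.radians(yaw);u=np.array([-np.cos(a),-np.sin(a)]);v=np.array([-u[1],u[0]])
    D=P[:,:2]-G[:2];s=D@u;t=D@v
    m=(f.max(1)<70)&(abs(t)<.006)&(s>.02)&(s<.078)&(abs(P[:,2]-G[2]-.012)<.015)
    l=np.polyfit(s[m],P[m][:,2],1)
    print("handle pts",m.sum(),"slope deg",np.degrees(np.arctan(l[0])).round(2),"top z at grip",l[1].round(4));return l
E
python3 - <<'E'
from tub import *
c=(.6585,.2250);a=np.radians(YAW)
G=np.array([c[0]-.08*np.cos(a),c[1]-.08*np.sin(a),.055])
for n in("wrist4","scene4"): slope(np.load(n+".npz"),G,YAW)
slope(np.load("w3.npz"),G-[0,0,.005],YAW)
# draw out
for k in(.06,.12,.17):
    cc=(c[0]-k*np.cos(a),c[1]-k*np.sin(a)); p,q=pose(cc,.016,YAW,zoff=.005); move_l(p,speed=.08,orientation=q)
    s=state();print(k,s["time"],s["ft_force"].round(1),s["finger_gap"])
d=get_image("wrist");slope(d,G-[.17*np.cos(a),.17*np.sin(a),0],YAW);np.savez("wrist5.npz",**d)
for n in("side","scene"):
    d=get_image(n);np.savez(n+"5.npz",**d)
    if n=="side":cv2.imwrite("pics/side5.png",cv2.resize(d["frame"][90:220,200:370],None,fx=4.6,fy=4.6))
E
```

```text
handle pts 4290 slope deg 0.18 top z at grip 0.0672
handle pts 7 slope deg -32.18 top z at grip 0.1132
handle pts 661 slope deg 0.05 top z at grip 0.0622
0.06 23.825 [-0.3  0.2 -2.5] 0.01598569117437808
0.12 24.725 [-0.9  0.5 -1.3] 0.015883558235338456
0.17 25.5 [ 0.1 -0.7 -1.9] 0.015840138275796847
handle pts 4296 slope deg 0.08 top z at grip 0.0676
```

View pics/side5.png

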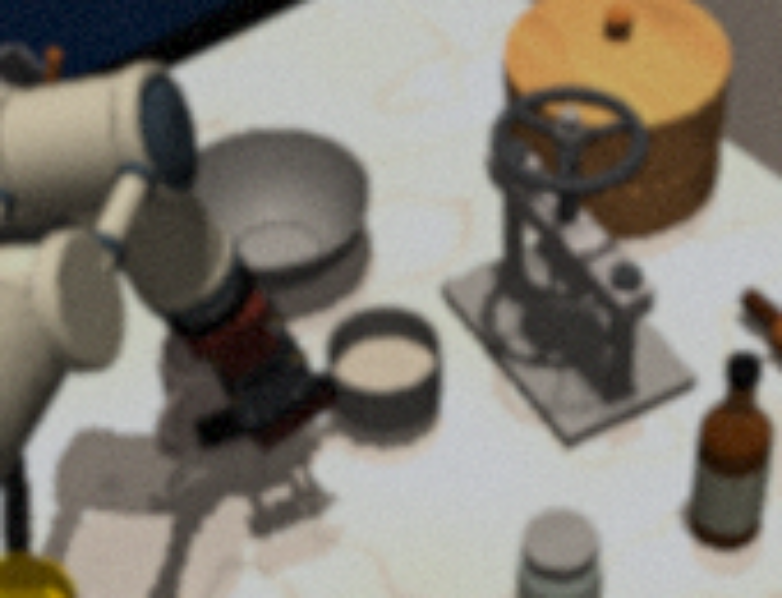

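The side picture shows the tub hanging level, clear in front of the press at (385,375), with the wheel and press left open. Next I'll lift and carry it over everything.

```bash
cat >> tub.py <<'E'
def fitrim(d,c,rimz):
    from scipy.optimize import least_squares
    P=cloud(d).reshape(-1,3);q=np.array(c,float);P=P[abs(P[:,2]-rimz)<.004]
    for _ in range(5):
        r=np.hypot(P[:,0]-q[0],P[:,1]-q[1]);w=P[(r>.036)&(r<.058)]
        q=least_squares(lambda q:np.hypot(w[:,0]-q[0],w[:,1]-q[1])-.047,q,loss='soft_l1',f_scale=.003).x
    print("rim",q.round(4),len(w),"from",np.round(c,4));return q
E
python3 - <<'E'
from tub import *
a=np.radians(YAW);c=(.6585-.17*np.cos(a),.2250-.17*np.sin(a))
for n in("scene5","side5"): fitrim(np.load(n+".npz"),c,.076)
p,q=pose(c,.235,YAW);move_l(p,speed=.15,orientation=q)
s=state();print(s["time"],s["ft_force"].round(1),s["finger_gap"])
c2=(.639,-.1815);y2=10
p2,q2=pose(c2,.235,y2);pm,qm=pose((.55,.04),.235,-2)
print(inverse_kinematics(p2,q2),inverse_kinematics(pose(c2,.05,y2)[0],q2))
move_l(pm,speed=.18,orientation=qm)
move_l(p2,speed=.18,orientation=q2)
hold(.3)
s=state();print(s["time"],s["ft_force"].round(1),s["finger_gap"],s["joint_pos"].round(2))
b=np.radians(y2);G=np.array([c2[0]-.08*np.cos(b),c2[1]-.08*np.sin(b),.269])
d=get_image("wrist");slope(d,G,y2)
for n in("side","scene"):
    d=get_image(n);np.savez(n+"6.npz",**d);cv2.imwrite(f"pics/{n}6.png",d["frame"]);fitrim(d,c2,.29)
E
```

```text
rim [0.4977 0.263 ] 126 from [0.493  0.2638]
rim [0.4957 0.2612] 76 from [0.493  0.2638]
27.225 [-0.6  0.1 -3. ] 0.015938751927250222
[-0.51500103 -0.18209972  1.4825372   0.21934133  1.56746927 -2.23073955] [-0.51500103 -0.14762349  1.78043239  0.23186615  1.24336563 -2.3057889 ]
30.5917 [ 0.3  0.5 -2.3] 0.015762436096724626 [-0.51 -0.18  1.48  0.22  1.57 -2.23]
handle pts 4321 slope deg 0.1 top z at grip 0.2816
rim [ 0.6404 -0.1821] 49 from [ 0.639  -0.1815]
rim [ 0.6433 -0.18  ] 135 from [ 0.639  -0.1815]
```

View pics/side6.png

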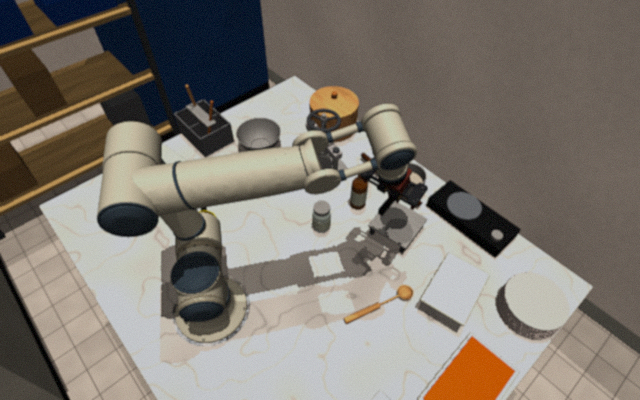

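View pics/scene6.png

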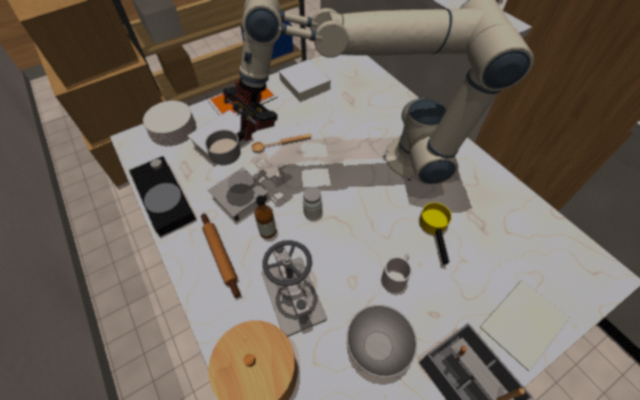

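Tub hangs level, and its shadow is centred on the stand at (238,190). Bystanders look unchanged. Next I'll lower it.

```bash
python3 - <<'E'
from tub import *
c2=(.6375,-.1812);y2=10
p,q=pose(c2,.056,y2);move_l(p,speed=.12,orientation=q)
f0=state()["ft_force"]
for z in np.arange(.0545,.0465,-.0015):
    p,q=pose(c2,z,y2);move_l(p,speed=.012,orientation=q);s=state()
    print(round(z,4),s["ft_force"].round(1),round(s["time"],2))
    if s["ft_force"][2]-f0[2]>2.0: break
d=get_image("wrist");b=np.radians(y2);slope(d,np.array([c2[0]-.08*np.cos(b),c2[1]-.08*np.sin(b),.084]),y2)
for n in("side","scene"):
    d=get_image(n);fitrim(d,c2,.105)
    cv2.imwrite(f"pics/{n}7.png",cv2.resize(d["frame"][120:260,170:340] if n=="scene" else d["frame"][150:290,320:490],None,fx=4,fy=4))
E
```

```text
0.0545 [ 1.   0.3 -2.6] 32.66
0.053 [-0.2 -0.  -2.9] 32.93
0.0515 [-0.8 -0.5 -1.1] 33.21
0.05 [ 0.5 -0.5 -1.8] 33.48
0.0485 [-3.2  0.7  5.4] 33.76
handle pts 4352 slope deg -0.09 top z at grip 0.0962
rim [ 0.6396 -0.1814] 46 from [ 0.6375 -0.1812]
rim [ 0.6424 -0.1802] 102 from [ 0.6375 -0.1812]
```

View pics/scene7.png

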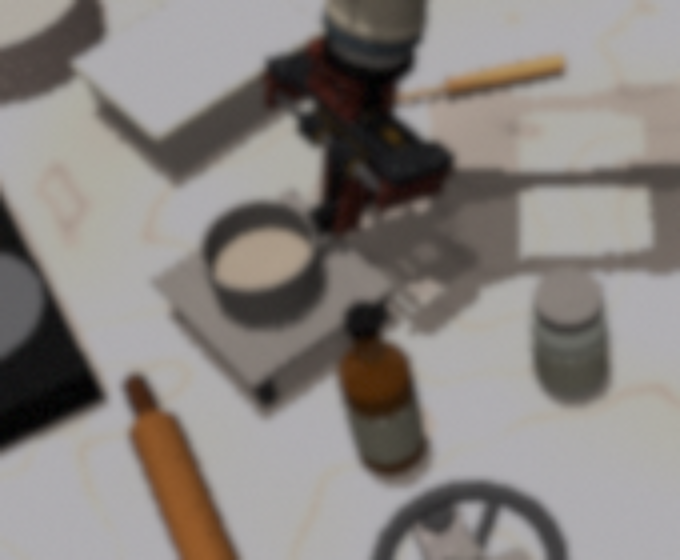

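View pics/side7.png

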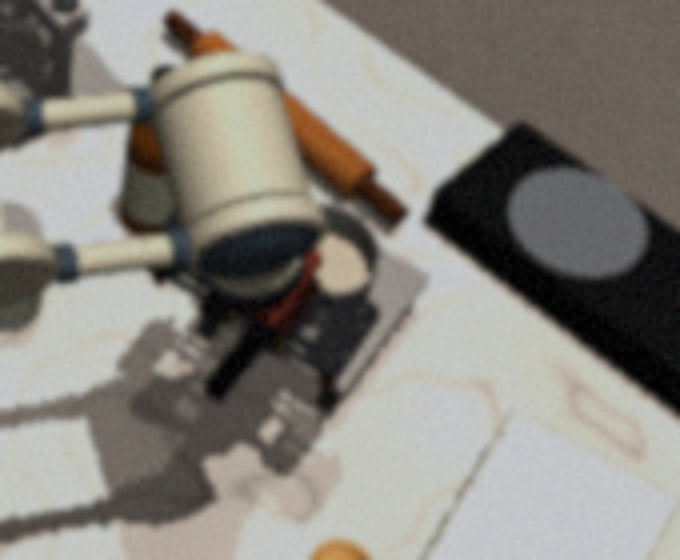

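The tub is seated on the stand, centred at about (265,265) in the scene crop, level, and the contact force has reversed to 5.4 N. Next I'll release and back off along the tool axis.

```bash
python3 - <<'E'
from tub import *
c2=(.6375,-.1812);y2=10
gripper_open()
p,q=pose(c2,.0485,y2,back=.0);
p2,_=pose(c2,.0485,y2,back=.2);move_l(p2,speed=.1,orientation=q)
p3=p2+[-.08,-.02,.08];move_l(p3,speed=.2)
s=state();print(s["time"],s["ft_force"].round(1),s["finger_gap"])
for n in("scene","side"):
    d=get_image(n);np.savez(n+"8.npz",**d);cv2.imwrite(f"pics/{n}8.png",d["frame"]);fitrim(d,(.64,-.181),.105)
    P=cloud(d).reshape(-1,3);P=P[np.isfinite(P[:,0])]
    t=P[(abs(P[:,0]-.639)<.12)&(abs(P[:,1]+.1815)<.12)&(abs(P[:,2]-.05)<.006)]
    print("stand",cv2.minAreaRect(t[:,:2].astype(np.float32)))
    k=P[(np.hypot(P[:,0]-.64,P[:,1]+.181)<.06)&(P[:,2]>.1)&(P[:,2]<.115)]
    A=np.c_[k[:,:2],np.ones(len(k))];l=np.linalg.lstsq(A,k[:,2],rcond=None)[0];print("rim plane tilt deg",np.degrees(np.hypot(l[0],l[1])),"z",k[:,2].mean())
    fitwheel(d,hz=.23)
    for nm,x0,y0,R,zm in[("bottle",.615,-.007,.05,.06),("jar",.455,.003,.05,.03),("mug",.37,.345,.07,.03),("bowl",.535,.47,.12,.03)]:
        for tag in("0","8"):
            Q=cloud(np.load(n+tag+".npz")).reshape(-1,3);kk=Q[(np.hypot(Q[:,0]-x0,Q[:,1]-y0)<R)&(Q[:,2]>zm)];print(nm,tag,kk.mean(0).round(4),end="; ")
        print()
E
```

```text
37.9667 [ 0.4  0.2 -0.3] 0.08764284116997251
rim [ 0.6426 -0.1806] 92 from [ 0.64  -0.181]
stand ((0.6403316855430603, -0.17984019219875336), (0.15017910301685333, 0.15162882208824158), 10.69177532196045)
rim plane tilt deg 0.15077784436368422 z 0.10398747428999328
wheel [0.6613 0.2253] 794 top z [0.2312 0.2344]
bottle 0 [0.6254 0.0032 0.1257]; bottle 8 [0.6255 0.0033 0.1262]; 
jar 0 [0.4638 0.0169 0.0866]; jar 8 [0.4638 0.0169 0.0868]; 
mug 0 [0.3814 0.3462 0.0661]; mug 8 [0.3817 0.346  0.0659]; 
bowl 0 [0.5201 0.4683 0.0546]; bowl 8 [0.5201 0.469  0.0546]; 
rim [ 0.64   -0.1816] 59 from [ 0.64  -0.181]
stand ((0.6373372077941895, -0.18244829773902893), (0.15211600065231323, 0.15114055573940277), 11.863930702209473)
rim plane tilt deg 1.2253661254920387 z 0.1045664360199087
wheel [0.6573 0.2188] 217 top z [0.2308 0.2354]
bottle 0 [ 0.6086 -0.0209  0.1237]; bottle 8 [nan nan nan]; 
jar 0 [ 0.4463 -0.0062  0.0859]; jar 8 [ 0.4461 -0.0063  0.0856]; 
mug 0 [0.3765 0.3402 0.0645]; mug 8 [nan nan nan]; 
bowl 0 [0.5426 0.4925 0.0561]; bowl 8 [0.5475 0.5097 0.0558]; <stdin>:18: RuntimeWarning: Mean of empty slice.
  ret = um.true_divide(
```

View pics/scene8.png

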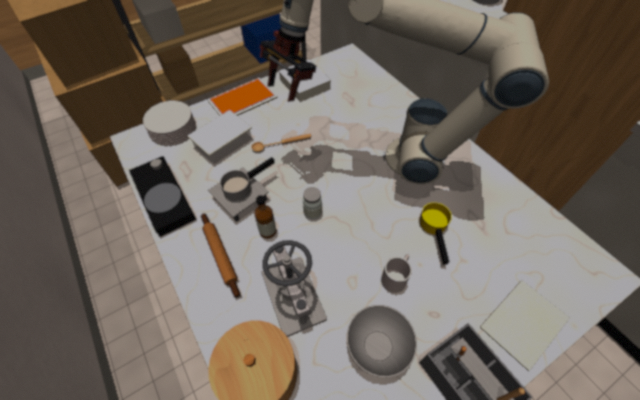

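View pics/side8.png

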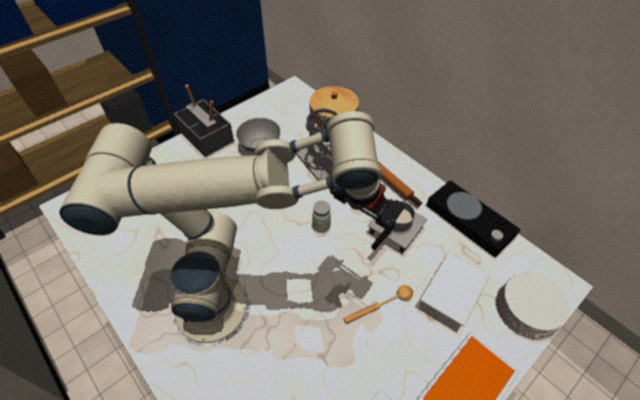

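The scene picture shows the tub level on the stand at (237,187), the press open, the bystanders in place and the gripper clear.

```bash
python3 -c "
from bench import *
job_done();print(state()['time'])"
```

```text
the job is handed in; nothing more can be done
the job is handed in; nothing more can be done
```

The tub is on the stand, upright and released, the press is open, and the job was handed in at about 38 s of the 70 s allowed.

- **Press:** I put the closed fingers between the handwheel's spokes and turned it about 4.2 rad counter-clockwise, with about 11 N at most. The wheel rose 32 mm. That puts the plate, by calculation, about 86 mm up, 15 mm clear of the rim. I left it there.
- **Tub:** I gripped the black handle, lifted the tub 5 mm, drew it 170 mm straight out, then carried it over the bottle and lowered it onto the stand.

**Last checks:**
- **Placement:** the tub's centre is within about 3 mm of the stand's centre. The stand did not measurably move.
- **Level:** the handle's slope stayed within 0.2° at every check from lift to set-down. After release, the rim tilt read 0.15° from the scene camera and 1.2° from the side camera, which was partly blocked and had few points.
- **Bystanders:** bottle, jar, mug and bowl are unchanged to within 1 mm in the scene camera. The side camera could not check the bottle or mug, and its bowl reading differed; the arm was blocking its view. I checked the food box, rolling pin and spoon only by eye; they look unmoved.
- **Robot:** the gripper is open, well clear, and reads no contact force.

The two fixed cameras disagree by 4–8 mm around the press, so I took the wheel's position from the wrist camera instead.

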